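Unlock the induction hob and set the pan to boost

ROBOT

A 6-joint arm with a two-finger parallel gripper is mounted at the origin on the work surface. World frame = base frame: x ahead of the robot, y to its left, z up, the work surface at z = 0. Lengths are in mm, angles in rad, forces in N, time in s.
With the tool pointing down it reaches from about 375 to 750 mm from the base axis. Payload 9 kg.
Tool frame: the origin (TCP) lies on the centre line of the jaws, within the pads' length; the fingertips stand 17 mm ahead of it and the grasp point (between the pads) lies 2 mm behind it; z points along the fingers, y is the direction in which the jaws open and shut (so a half turn about z gives the same grasp; the last joint's range is limited). The gripper opens to 85 mm and grips with 20 to 120 N. Pads are 22 mm wide; open, the fingers measure 114 mm over their backs; the gripper's body (76 mm by 85 mm) begins 54 mm behind the grasp point. The pads swing forward as they close: fully open they stand 13 mm farther back than shut.
Start: joints at [-1.514, 0.104, 0.097, 1.564, 0, 1.353], TCP at [162.821, -577.515, 248.331] pointing down, gripper open.
Joint ranges: [-2.99, 2.99], [-0.84, 1.86], [-1.1, 1.16], [-1.84, 2.11], [-1.51, 1.56], [-3.14, 3.14]. Speed limits (rad/s): [2.22, 2.22, 2.57, 3.14, 3.14, 3.14].

INTERFACE

Orientations are given as a 3x3 rotation matrix whose columns are the frame's x, y, z axes.
In Python, from rig import observe, read_camera, robot gives the robot as it stands.
- The arm moves only by the tool arm_command, never from a script. Its argument "rows" is a list of rows, each an object of numbers: "dx", "dy", "dz": the shift along the tool's x, y, z in m; "wx", "wy", "wz": the turn, a rotation vector about the tool's x, y, z in rad. In form: [{"dx": .., "dy": .., "dz": .., "wx": .., "wy": .., "wz": ..}, ...]. A call has 1 to 8 rows; each row is the pose to reach, as a shift and turn from the pose commanded when the call began, along the tool's axes at that moment; what a row does not reach only later rows make up. A row lasts 1/8 s, in which the tool goes at most 62.5 mm and 10.7 degrees, less where a joint would pass 70% of its speed; a pose out of reach is approached as far as the arm can. A call with a gripper value outside its range is refused whole. "gripper" is the gripper's target within -1 to 1 (shut at 1, half-way at 0, fully open at -1), set as the call begins (left out, the last holds). The fingers move at their own pace and stop on an object; the grip force is fixed at half the most. Time passes only in rows, so rows that repeat a pose let the fingers close. It gives the time, the measured TCP pose, the force and the opening at its end, in the units of the state.
- observe(): the state, without advancing time (a new reading comes with each control period).
- read_camera(name): name is "scene" or "top" or "wrist"; returns a dict with "image" (384x512x3 uint8, red, green, blue), "camera_matrix" (3x3 intrinsics, pixels), "extrinsics" (4x4, takes a point from world to camera coordinates). Camera axes: x right, y up, looking along -z (the intrinsics and any distortion apply to the point x, -y, -z); pixel columns grow to the right and rows downward; lengths in mm; the calibration is good to about 2 mm. A picture is of the moment at which its call begins. There is no depth.
- robot.close_job(): hands the job in, once; it reports no verdict.
The state is a dict: "t": time; "joint_positions": joint angles; "qvel": joint speeds; "joint_efforts": joint torques, N m; "tool_pos": TCP position; "tool_rot": TCP orientation; "wrist_force": force on the tool from outside, world axes, zero at the start; "moment": the same for the moment, N m; "opening": opening from 0.0 (shut) to 1.0 (fully open).
Only numpy, scipy, OpenCV 4.12 (cv2) and the standard library are available. Lean on these libraries where they do the work, as an engineer would, in place of code of your own. Each camera call takes 0.05 s, during which the arm holds its last target. There are 200 camera calls.

TASK

Start the induction hob under the pan by lightly pressing its keys with a fingertip: keep the white padlock key pressed for about two seconds to release the child lock, let go, then tap the red on/off key, then the yellow boost key, letting each key come up before going to the next. Press gently, do not press the minus or plus key, and do not shift or lift the hob, the pan or anything else on the counter.

Things in the scene. Friction and masses are not known exactly. Their poses are not given: they have to be found in the camera images.
- hob: portable induction hob standing loose on rubber feet: 380 (x) x 300 (y) x 59 mm, 3.2 kg, dark, black glass plate behind, aluminium control strip 88 mm deep along its front (-x, robot's side). Origin under its centre; z up, y to its left seen from the robot. Level, turned at most 0.22 rad, left or right of the counter's middle. Key row at x = -150 mm, left to right: white, grey, grey, yellow, red, 54 mm apart
- lock_top (a point): centre of the top of the white key with a padlock sign, at the left end of the row; round flat cap 24 mm across, its top 12 mm above the control strip and 69 mm above the counter when up
- key_lock (a joint): travel of that key straight down in m: 0 up, 0.006 fully down. It takes 2 N to start it and 8 N to reach the bottom (even spring), counts as pressed beyond 0.0025 (4.5 N; 5 to 6 N is a good tap) and springs back when let go. More than 20 N is too hard
- power_top (a point): centre of the top of the red on/off key with a broken-ring sign, at the right end of the row; round flat cap 24 mm across, its top 12 mm above the control strip and 69 mm above the counter when up
- key_power (a joint): travel of that key straight down in m: 0 up, 0.006 fully down. It takes 2 N to start it and 8 N to reach the bottom (even spring), counts as pressed beyond 0.0025 (4.5 N; 5 to 6 N is a good tap) and springs back when let go. More than 20 N is too hard
- boost_top (a point): centre of the top of the yellow boost key with a double-arrow sign, next to the red one; round flat cap 24 mm across, its top 12 mm above the control strip and 69 mm above the counter when up
- key_boost (a joint): travel of that key straight down in m: 0 up, 0.006 fully down. It takes 2 N to start it and 8 N to reach the bottom (even spring), counts as pressed beyond 0.0025 (4.5 N; 5 to 6 N is a good tap) and springs back when let go. More than 20 N is too hard
- minus_top (a point): centre of the top of the grey key with a minus sign, not part of the job; round flat cap 24 mm across, its top 12 mm above the control strip and 69 mm above the counter when up
- key_minus (a joint): travel of that key straight down in m: 0 up, 0.006 fully down. It takes 2 N to start it and 8 N to reach the bottom (even spring), counts as pressed beyond 0.0025 (4.5 N; 5 to 6 N is a good tap) and springs back when let go. More than 20 N is too hard
- plus_top (a point): centre of the top of the grey key with a plus sign, in the middle of the row, not part of the job; round flat cap 24 mm across, its top 12 mm above the control strip and 69 mm above the counter when up
- key_plus (a joint): travel of that key straight down in m: 0 up, 0.006 fully down. It takes 2 N to start it and 8 N to reach the bottom (even spring), counts as pressed beyond 0.0025 (4.5 N; 5 to 6 N is a good tap) and springs back when let go. More than 20 N is too hard
- pan: low lidded steel pan standing loose on the hob's glass, 196 mm across, 236 mm over its two loop handles, 101 mm tall to the top of its black knob, 1.4 kg; origin under its centre, about 205 mm behind the row of keys. Stays where it is
- baking_dish: bystander: red oven dish, cream inside, empty, 340 x 215 x 65 mm (long along its x), 1.6 kg, loose; origin under its centre
- jar_black: bystander: glass jar with a black lid, 68 mm across, 95 mm tall, loose; origin under its centre
- jar_gold: bystander: glass jar with a gold lid, 68 mm across, 85 mm tall, loose; origin under its centre
- sauce_bottle: bystander: slim bottle with a red cap, 52 mm across, 160 mm tall, loose; origin under its centre
- spoon: bystander: steel serving spoon 240 mm long lying on the counter, loose; origin on its underside, x along its length
- plate: bystander: white plate, 180 mm across, 18 mm tall, loose; origin under its centre
- mug: bystander: blue mug, 80 mm across, 90 mm tall, handle 35 mm farther out on its y side, loose; origin under its centre
There are look-alikes about, which are no part of the job. Leave any orange look-alike of the pan alone.

How it is judged (in metres and radians):
On the way, in this order (a step that is already met when the one before it is completed fails the run):
1. the white padlock key is kept pressed, alone, for at least 1.5 s (value of joint key_lock above 0.0025 m and value of joint each of key_power, key_boost below 0.0015 m), for 1.5 s.
2. the red on/off key is tapped with the padlock key up again (value of joint key_power above 0.0025 m and value of joint each of key_lock, key_boost below 0.0015 m), for 0.05 s.
3. the yellow boost key is tapped with the other keys up (value of joint key_boost above 0.0025 m and value of joint each of key_lock, key_power below 0.0015 m), for 0.05 s.
At the end, for the whole second after the job is handed in: All five keys are up again (within 1.5 mm); the hob stands within 12 mm and the pan within 20 mm of where they were, the pan flat on the glass; the dish, jars, bottle, spoon, plate and mug are within 30 mm of where they were and upright (within 0.2 rad) (value of joint each of key_lock, key_minus, key_plus, key_boost, key_power below 0.0015 m and distance of hob from where it was at the start of the episode below 0.012 m and z of pan in the frame of hob below 0.064 m and distance of pan from where it was at the start of the episode below 0.02 m and distance of each of baking_dish, jar_black, jar_gold, sauce_bottle, spoon, plate, mug from where it was at the start of the episode below 0.03 m and angle between each of baking_dish, jar_black, jar_gold, sauce_bottle, plate, mug's own z axis and vertical below 0.2 rad); the robot touches nothing.
It fails at once if the minus or plus key is pressed (value of joint any of key_minus, key_plus above 0.0025 m).
It fails at once if the hob or a key is pushed with more than 20 N (contact force between any of the fingers, the arm and hob above 20 N).
It fails at once if the hob is shifted by more than 12 mm or lifted (distance of hob from where it was at the start of the episode above 0.012 m or height (world z) of hob above 0.008 m).
It fails at once if the pan is shifted by more than 20 mm or lifted off the glass (distance of pan from where it was at the start of the episode above 0.02 m or z of pan in the frame of hob above 0.065 m).
It fails at once if another thing on the counter is moved by more than 30 mm (distance of any of baking_dish, jar_black, jar_gold, sauce_bottle, spoon, plate, mug from where it was at the start of the episode above 0.03 m).
It also fails if it takes over 51 s, if anything falls off the work surface, if the arm or the gripper's body presses on something with over 40 N, if the wrist force passes 120 N, or if a joint passes its speed limit or range.

## Working session

There is one attempt and no reset: what is moved stays moved. The work goes in short steps, Python scripts to look and compute and a tool call to move; the robot and the scene stay as the last step left them, time stands still between calls to the robot, and variables do not carry over. Pictures are saved under pics/ and viewed, about 8 in all and at most 12, crops included, and the job is handed in when it is done.

Besides the shell and the picture viewer there is one more tool, called as name(argument=value, ...) on one line, values as JSON. arm_command: Moves the arm, as the interface text tells. Its arguments: {"type":"object","properties":{"rows":{"type":"array"},"gripper":{"type":"number"}},"required":["rows"]}

```bash
mkdir -p pics; cat > h.py <<'E'
import numpy as np, cv2
from rig import observe, read_camera, robot
def shot(n,f=None):
    c=read_camera(n)
    if f: cv2.imwrite('pics/'+f,c['image'][:,:,::-1])
    return c
def ray(c,u,v):
    E=np.array(c['extrinsics']);K=np.array(c['camera_matrix']);R=E[:3,:3];o=-R.T@E[:3,3]
    d=np.linalg.inv(K)@[u,v,1];d=R.T@np.array([d[0],-d[1],-d[2]]);return o,d
def onz(c,u,v,z):
    o,d=ray(c,u,v);return o+d*(z-o[2])/d[2]
def meet(rs):
    A=0;b=0
    for o,d in rs:
        d=d/np.linalg.norm(d);P=np.eye(3)-np.outer(d,d);A=A+P;b=b+P@o
    return np.linalg.solve(A,b)
def proj(c,p):
    E=np.array(c['extrinsics']);q=E[:3,:3]@p+E[:3,3];u=np.array(c['camera_matrix'])@[q[0],-q[1],-q[2]];return u[:2]/u[2]
E
python3 - <<'E'
from h import *
a=shot('scene');b=shot('top')
import numpy as np
cv2.imwrite('pics/s.png',cv2.resize(a['image'][:,:,::-1],(800,600)));cv2.imwrite('pics/t.png',cv2.resize(b['image'][:,:,::-1],(800,600)))
for c in(a,b):print(np.round(c['extrinsics'],3).tolist(),np.round(c['camera_matrix']).tolist())
print({k:np.round(v,3).tolist() for k,v in observe().items()})
E
```

```text
[[0.734, 0.679, -0.016, -338.871], [-0.456, 0.511, 0.728, 189.033], [0.502, -0.528, 0.685, -1566.351], [0.0, 0.0, 0.0, 1.0]] [[352.0, 0.0, 255.0], [0.0, 352.0, 192.0], [0.0, 0.0, 1.0]]
[[0.0, -1.0, -0.006, -18.879], [0.993, -0.0, 0.117, -515.732], [-0.117, -0.006, 0.993, -1772.878], [0.0, 0.0, 0.0, 1.0]] [[483.0, 0.0, 247.0], [0.0, 483.0, 183.0], [0.0, 0.0, 1.0]]
{'t': 0.1, 'joint_positions': [-1.514, 0.105, 0.097, 1.564, 0.0, 1.353], 'qvel': [0.0, 0.0, 0.001, -0.001, 0.002, 0.001], 'joint_efforts': [0.006, -55.82, 50.472, 0.013, -0.0, 0.0], 'tool_pos': [162.808, -577.213, 247.632], 'tool_rot': [[0.962, 0.271, -0.0], [0.271, -0.962, 0.001], [0.0, -0.001, -1.0]], 'wrist_force': [-0.31, -0.083, 1.325], 'moment': [0.013, -0.09, 0.031], 'opening': 0.999}
```

View pics/s.png

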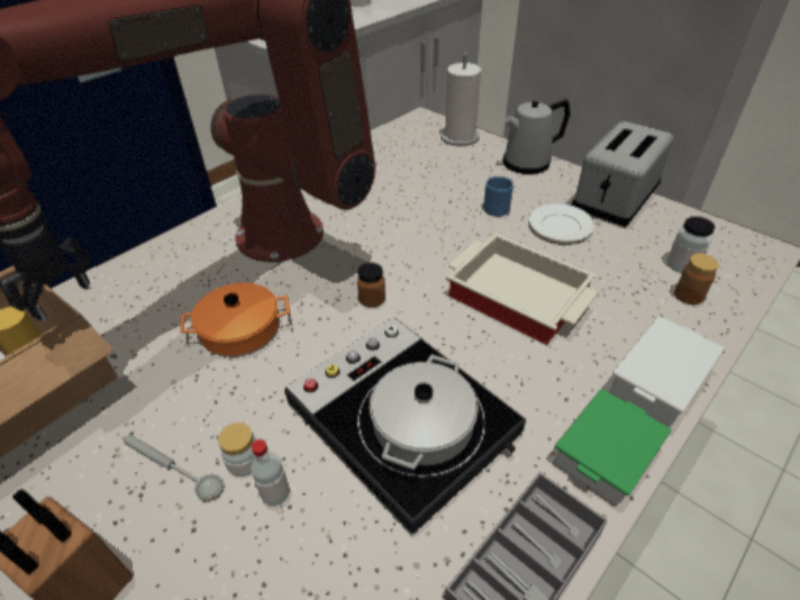

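View pics/t.png

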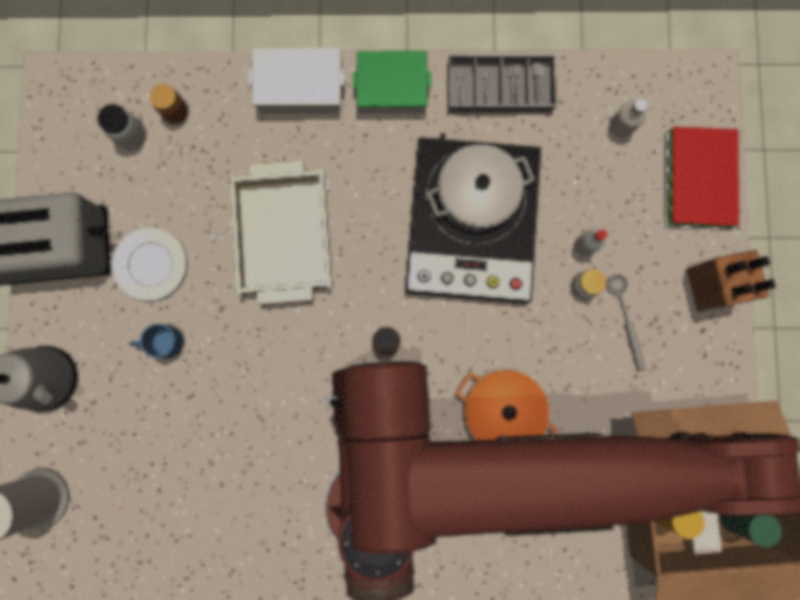

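The scene and top views agree on the layout. In the 800x600 top view the hob is around (472,220), with keys white (424,276), grey (447,279) and (470,281), yellow (493,283) and red (516,284). In the scene view the keys run from white (391,331) to red (311,385).

Possible look-alikes in the top view are the orange pan (507,410), the gold jar lid (593,282), the red bottle cap (601,235) and the dark jar (386,340). None of them is on the aluminium strip.

```bash
python3 - <<'E'
from h import *
from scipy.ndimage import label,center_of_mass
a=shot('scene');b=shot('top')
top=[(424,276),(447,279),(470,281),(493,283),(516,284)];sc=[(391,331),(373,343),(352,357),(332,370),(311,385)]
def cen(c,p,col):
    u,v=[int(x*.64) for x in p];r=7
    im=c['image'][v-r:v+r+1,u-r:u+r+1].astype(int)
    m=(im[:,:,0]-im[:,:,2])>50
    yy,xx=np.nonzero(m);return (u-r+xx.mean(),v-r+yy.mean(),len(xx))
P={}
for i in(3,4):
    t=cen(b,top[i],0);s=cen(a,sc[i],0)
    print(i,np.round(t,1),np.round(s,1),meet([ray(b,*t[:2]),ray(a,*s[:2])]).round(1),onz(b,*t[:2],66).round(1),onz(a,*s[:2],66).round(1))
for i in range(5):
    print(i,onz(b,top[i][0]*.64,top[i][1]*.64,66).round(0),onz(a,sc[i][0]*.64,sc[i][1]*.64,66).round(0),meet([ray(b,top[i][0]*.64,top[i][1]*.64),ray(a,sc[i][0]*.64,sc[i][1]*.64)]).round(0))
k=cv2.resize(b['image'][150:210,250:350,::-1],(800,480),interpolation=cv2.INTER_CUBIC)
k2=cv2.resize(a['image'][195:260,180:270,::-1],(800,578),interpolation=cv2.INTER_CUBIC)
cv2.imwrite('pics/k2.png',k2)
E
```

```text
3 [315.3 179.6  31. ] [212.1 236.4  45. ] [ 524.9 -268.7   63.2] [ 525.1 -267.7   66. ] [ 526.2 -270.8   66. ]
4 [330.1 181.1  31. ] [198.2 245.6  45. ] [ 519.6 -322.6   63.3] [ 519.6 -321.7   66. ] [ 521.2 -324.2   66. ]
0 [ 536. -107.   66.] [ 543. -112.   66.] [ 537. -107.   59.]
1 [ 529. -161.   66.] [ 538. -163.   66.] [ 532. -160.   58.]
2 [ 524. -215.   66.] [ 533. -220.   66.] [ 526. -215.   56.]
3 [ 520. -269.   66.] [ 528. -271.   66.] [ 522. -268.   58.]
4 [ 517. -322.   66.] [ 526. -324.   66.] [ 519. -322.   58.]
```

View pics/k2.png

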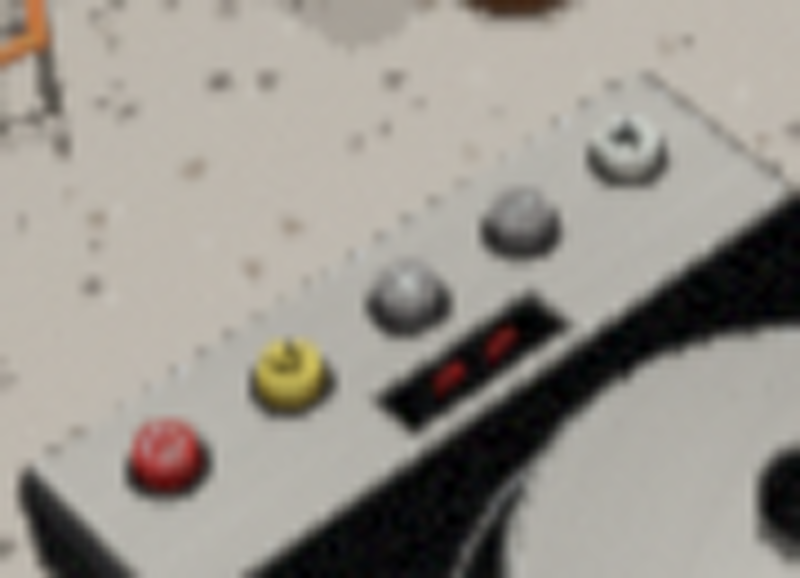

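The crop shows red at lower left, then yellow, plus, minus, and white with the padlock at upper right. Triangulation gives yellow at about (525,-269) and red at (520,-322), so hob yaw is about -0.1 and white should be near (541,-108). I'll close the gripper and move above the row at height.

arm_command(rows=[{"dx": 0.05, "dy": -0.03, "dz": 0, "wz": 0.05}, {"dx": 0.105, "dy": -0.064, "dz": 0, "wz": 0.1}, {"dx": 0.16, "dy": -0.098, "wz": 0.15}, {"dx": 0.215, "dy": -0.131, "wz": 0.2}, {"dx": 0.27, "dy": -0.164, "wz": 0.26}, {"dx": 0.325, "dy": -0.198, "wz": 0.32}, {"dx": 0.38, "dy": -0.231, "wz": 0.372}, {"dx": 0.42, "dy": -0.256, "wz": 0.372}], gripper=1)

```text
invalid input
```

```bash
python3 - <<'E'
from h import *
c=shot('wrist');cv2.imwrite('pics/w.png',cv2.resize(c['image'][:,:,::-1],(768,576)))
s=observe();print(s['t'],s['tool_pos'],np.round(s['tool_rot'],3).tolist(),s['wrist_force'],s['opening'])
for n,p in dict(w=(541,-108,69),y=(525,-269,69),r=(520,-322,69)).items():print(n,proj(c,np.array(p))*1.5)
print(np.round(c['extrinsics'],2).tolist())
E
```

```text
0.25 [ 162.82414266 -577.36739716  247.94529715] [[0.962, 0.271, -0.0], [0.271, -0.962, 0.001], [0.0, -0.001, -1.0]] [-0.19325118 -0.37533344 -0.50727164] 0.9990124293620875
w [-491.32284248 -943.46961724]
y [ -71.40920185 -710.16315701]
r [  52.04846967 -642.47863884]
[[0.27, -0.96, -0.0, -598.87], [0.93, 0.26, -0.27, 35.58], [0.26, 0.07, 0.96, -379.52], [0.0, 0.0, 0.0, 1.0]]
```

View pics/w.png

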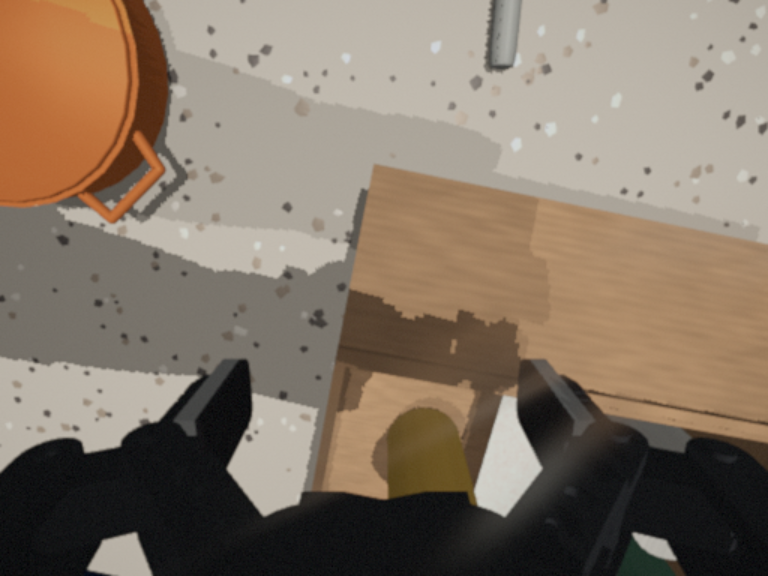

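The call was refused, probably because every row needs all six numbers, and the arm is still at the start. The wrist view shows only the orange pan and the wooden box. I'll send it again with full rows.

arm_command(rows=[{"dx": 0.05, "dy": -0.03, "dz": 0, "wx": 0, "wy": 0, "wz": 0.05}, {"dx": 0.105, "dy": -0.064, "dz": 0, "wx": 0, "wy": 0, "wz": 0.1}, {"dx": 0.16, "dy": -0.098, "dz": 0, "wx": 0, "wy": 0, "wz": 0.15}, {"dx": 0.215, "dy": -0.131, "dz": 0, "wx": 0, "wy": 0, "wz": 0.2}, {"dx": 0.27, "dy": -0.164, "dz": 0, "wx": 0, "wy": 0, "wz": 0.26}, {"dx": 0.325, "dy": -0.198, "dz": 0, "wx": 0, "wy": 0, "wz": 0.32}, {"dx": 0.38, "dy": -0.231, "dz": 0, "wx": 0, "wy": 0, "wz": 0.372}, {"dx": 0.42, "dy": -0.256, "dz": 0, "wx": 0, "wy": 0, "wz": 0.372}], gripper=1)

```text
t: 1.25
tool_pos: [498.8, -215.3, 248.4]
tool_rot: [[0.995, -0.097, 0.0], [-0.097, -0.995, -0.0], [0.0, 0.0, -1.0]]
wrist_force: [-0.2, -0.1, 0.4]
opening: 0.001
```

```bash
python3 - <<'E'
from h import *
c=shot('wrist');cv2.imwrite('pics/w2.png',cv2.resize(c['image'][:,:,::-1],(768,576)))
s=observe();print(s['t'],s['tool_pos'],s['wrist_force'])
for n,p in dict(w=(541,-108,69),y=(525,-269,69),r=(520,-322,69),tip=(498.8,-215.3,231)).items():print(n,proj(c,np.array(p))*1.5)
E
```

```text
1.3 [ 502.00407302 -210.37336735  248.23774673] [ 2.05102535  5.9211908  -0.25929809]
w [221.85251109 217.39216868]
y [459.88269074 217.86934124]
r [538.19807127 217.63393505]
tip [386.22580903 365.85952982]
```

View pics/w2.png

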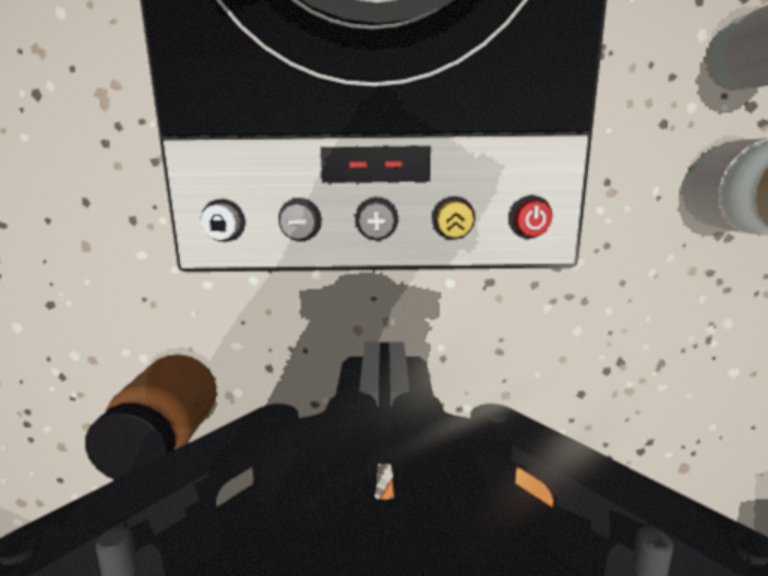

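The wrist view shows the whole row: padlock (220,221), minus (299,219), plus (377,218), yellow (454,217) and red (535,217). The predictions match within a few pixels. The arm was still settling, so I'll measure again on a settled picture.

```bash
python3 - <<'E'
from h import *
for _ in range(5):c=shot('wrist')
g=cv2.cvtColor(c['image'],cv2.COLOR_RGB2GRAY);u8=cv2.resize(g,None,fx=4,fy=4,interpolation=cv2.INTER_CUBIC)
h=cv2.HoughCircles(cv2.GaussianBlur(u8,(0,0),3),cv2.HOUGH_GRADIENT,1,120,param1=80,param2=20,minRadius=38,maxRadius=62)[0]
h=(h/4)
for k in sorted(h.tolist()):
    p=onz(c,k[0],k[1],69)
    if abs(k[1]-145)<15:print(np.round(k,1),p.round(1))
i=c['image'].astype(int);hsv=cv2.cvtColor(c['image'],cv2.COLOR_RGB2HSV)
for n,m in dict(y=(abs(hsv[...,0].astype(int)-26)<8)&(hsv[...,1]>110),r=((hsv[...,0]<6)|(hsv[...,0]>174))&(hsv[...,1]>140)).items():
    m=m.astype(np.uint8);m[:125]=0;m[170:]=0
    k,l,st,ce=cv2.connectedComponentsWithStats(m);j=1+st[1:,4].argmax();print(n,st[j],ce[j],onz(c,*ce[j],69).round(1))
s=observe();print(s['t'],s['tool_pos'],s['wrist_force'],np.round(s['qvel'],3))
E
```

```text
[145.6 146.6  15.4] [ 537.9 -107.3   69. ]
[197.6 145.1  14.5] [ 534.3 -160.3   69. ]
[248.9 144.6  14.5] [ 529.8 -212.3   69. ]
[300.1 143.9  15.1] [ 525.6 -264.3   69. ]
[351.1 142.6  15.1] [ 521.9 -316.    69. ]
y [289 132  25  25 480] [301.08541667 144.43333333] [ 524.9 -265.2   69. ]
r [341 132  25  25 291] [351.79725086 143.48109966] [ 520.9 -316.6   69. ]
1.55 [ 497.1074099  -217.81084923  248.20111413] [-0.45044335  0.54522779 -0.02537828] [-0.019 -0.003 -0.004 -0.001 -0.     0.002]
```

Both measurements agree within about 4 mm, and the key radius is 12 mm. I'll aim for white (539.5,-107), yellow (525,-267) and red (521,-320). The commanded pose is now about (497.5,-217.4,248). Next I go over white and down to TCP z of about 100.

arm_command(rows=[{"dx": 0.01, "dy": -0.038, "dz": 0, "wx": 0, "wy": 0, "wz": 0}, {"dx": 0.021, "dy": -0.076, "dz": 0.02, "wx": 0, "wy": 0, "wz": 0}, {"dx": 0.031, "dy": -0.114, "dz": 0.05, "wx": 0, "wy": 0, "wz": 0}, {"dx": 0.031, "dy": -0.114, "dz": 0.09, "wx": 0, "wy": 0, "wz": 0}, {"dx": 0.031, "dy": -0.114, "dz": 0.12, "wx": 0, "wy": 0, "wz": 0}, {"dx": 0.031, "dy": -0.114, "dz": 0.138, "wx": 0, "wy": 0, "wz": 0}, {"dx": 0.031, "dy": -0.114, "dz": 0.148, "wx": 0, "wy": 0, "wz": 0}, {"dx": 0.031, "dy": -0.114, "dz": 0.148, "wx": 0, "wy": 0, "wz": 0}])

```text
t: 2.55
tool_pos: [539.4, -107.3, 100.4]
tool_rot: [[0.995, -0.098, 0.0], [-0.098, -0.995, -0.0], [0.0, 0.0, -1.0]]
wrist_force: [-0.0, 0.1, -0.1]
opening: 0.001
```

```bash
python3 - <<'E'
from h import *
c=shot('wrist');cv2.imwrite('pics/w3.png',cv2.resize(c['image'][:,:,::-1],(768,576)))
s=observe();print(s['t'],s['tool_pos'],s['wrist_force'])
E
```

```text
2.6 [ 539.83665832 -107.26374837  101.11309729] [0.2535515  0.10177004 0.48246933]
```

View pics/w3.png

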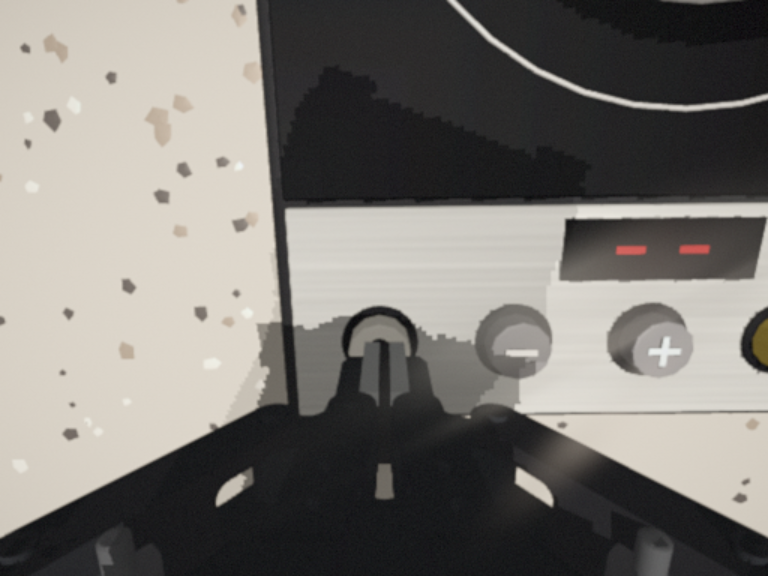

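The fingertip is over the padlock key. The minus and plus tops at (521,351) and (664,350) put the padlock top at (378,352), right at the tip. Now I descend gently.

arm_command(rows=[{"dx": 0, "dy": 0, "dz": 0.004, "wx": 0, "wy": 0, "wz": 0}, {"dx": 0, "dy": 0, "dz": 0.007, "wx": 0, "wy": 0, "wz": 0}, {"dx": 0, "dy": 0, "dz": 0.009, "wx": 0, "wy": 0, "wz": 0}, {"dx": 0, "dy": 0, "dz": 0.011, "wx": 0, "wy": 0, "wz": 0}, {"dx": 0, "dy": 0, "dz": 0.012, "wx": 0, "wy": 0, "wz": 0}, {"dx": 0, "dy": 0, "dz": 0.013, "wx": 0, "wy": 0, "wz": 0}, {"dx": 0, "dy": 0, "dz": 0.014, "wx": 0, "wy": 0, "wz": 0}, {"dx": 0, "dy": 0, "dz": 0.014, "wx": 0, "wy": 0, "wz": 0}])

```text
t: 3.6
tool_pos: [539.5, -106.7, 86.2]
tool_rot: [[0.995, -0.097, -0.0], [-0.097, -0.995, -0.0], [-0.0, 0.0, -1.0]]
wrist_force: [-0.7, -0.2, 0.5]
opening: -0.0
```

arm_command(rows=[{"dx": 0, "dy": 0, "dz": 0.0007, "wx": 0, "wy": 0, "wz": 0}, {"dx": 0, "dy": 0, "dz": 0.0014, "wx": 0, "wy": 0, "wz": 0}, {"dx": 0, "dy": 0, "dz": 0.002, "wx": 0, "wy": 0, "wz": 0}, {"dx": 0, "dy": 0, "dz": 0.002, "wx": 0, "wy": 0, "wz": 0}])

```text
t: 4.1
tool_pos: [539.6, -106.7, 84.4]
tool_rot: [[0.995, -0.097, 0.0], [-0.097, -0.995, -0.0], [0.0, 0.0, -1.0]]
wrist_force: [-0.2, -0.1, 4.5]
opening: 0.0
```

At 4.5 N, contact is where I expected. I'll go about 1.3 mm deeper and hold.

arm_command(rows=[{"dx": 0, "dy": 0, "dz": 0.0007, "wx": 0, "wy": 0, "wz": 0}, {"dx": 0, "dy": 0, "dz": 0.0013, "wx": 0, "wy": 0, "wz": 0}, {"dx": 0, "dy": 0, "dz": 0.0013, "wx": 0, "wy": 0, "wz": 0}, {"dx": 0, "dy": 0, "dz": 0.0013, "wx": 0, "wy": 0, "wz": 0}])

```text
t: 4.6
tool_pos: [539.6, -106.7, 83.1]
tool_rot: [[0.995, -0.097, 0.0], [-0.097, -0.995, -0.0], [0.0, 0.0, -1.0]]
wrist_force: [-1.0, 0.8, 5.9]
opening: -0.006
```

arm_command(rows=[{"dx": 0, "dy": 0, "dz": 0, "wx": 0, "wy": 0, "wz": 0}, {"dx": 0, "dy": 0, "dz": 0, "wx": 0, "wy": 0, "wz": 0}, {"dx": 0, "dy": 0, "dz": 0, "wx": 0, "wy": 0, "wz": 0}, {"dx": 0, "dy": 0, "dz": 0, "wx": 0, "wy": 0, "wz": 0}, {"dx": 0, "dy": 0, "dz": 0, "wx": 0, "wy": 0, "wz": 0}, {"dx": 0, "dy": 0, "dz": 0, "wx": 0, "wy": 0, "wz": 0}, {"dx": 0, "dy": 0, "dz": 0, "wx": 0, "wy": 0, "wz": 0}, {"dx": 0, "dy": 0, "dz": 0, "wx": 0, "wy": 0, "wz": 0}])

```text
t: 5.6
tool_pos: [539.5, -106.7, 83.0]
tool_rot: [[0.995, -0.097, 0.0], [-0.097, -0.995, -0.0], [0.0, 0.0, -1.0]]
wrist_force: [-0.7, 0.9, 4.7]
opening: 0.002
```

arm_command(rows=[{"dx": 0, "dy": 0, "dz": 0, "wx": 0, "wy": 0, "wz": 0}, {"dx": 0, "dy": 0, "dz": 0, "wx": 0, "wy": 0, "wz": 0}, {"dx": 0, "dy": 0, "dz": 0, "wx": 0, "wy": 0, "wz": 0}, {"dx": 0, "dy": 0, "dz": 0, "wx": 0, "wy": 0, "wz": 0}, {"dx": 0, "dy": 0, "dz": 0, "wx": 0, "wy": 0, "wz": 0}, {"dx": 0, "dy": 0, "dz": 0, "wx": 0, "wy": 0, "wz": 0}, {"dx": 0, "dy": 0, "dz": 0, "wx": 0, "wy": 0, "wz": 0}, {"dx": 0, "dy": 0, "dz": 0, "wx": 0, "wy": 0, "wz": 0}])

```text
t: 6.6
tool_pos: [539.6, -106.7, 83.0]
tool_rot: [[0.995, -0.097, 0.0], [-0.097, -0.995, -0.0], [0.0, 0.0, -1.0]]
wrist_force: [0.0, 0.4, 4.4]
opening: -0.002
```

The force readings of 4.4–5.9 N are close to the 4.5 N threshold once noise is counted. I'll press 1 mm more and hold a further 2 s to be safe.

arm_command(rows=[{"dx": 0, "dy": 0, "dz": 0.0005, "wx": 0, "wy": 0, "wz": 0}, {"dx": 0, "dy": 0, "dz": 0.001, "wx": 0, "wy": 0, "wz": 0}, {"dx": 0, "dy": 0, "dz": 0.001, "wx": 0, "wy": 0, "wz": 0}, {"dx": 0, "dy": 0, "dz": 0.001, "wx": 0, "wy": 0, "wz": 0}, {"dx": 0, "dy": 0, "dz": 0.001, "wx": 0, "wy": 0, "wz": 0}, {"dx": 0, "dy": 0, "dz": 0.001, "wx": 0, "wy": 0, "wz": 0}, {"dx": 0, "dy": 0, "dz": 0.001, "wx": 0, "wy": 0, "wz": 0}, {"dx": 0, "dy": 0, "dz": 0.001, "wx": 0, "wy": 0, "wz": 0}])

```text
t: 7.6
tool_pos: [539.6, -106.7, 82.1]
tool_rot: [[0.995, -0.097, 0.0], [-0.097, -0.995, -0.0], [0.0, 0.0, -1.0]]
wrist_force: [-0.4, 1.6, 6.7]
opening: -0.004
```

arm_command(rows=[{"dx": 0, "dy": 0, "dz": 0, "wx": 0, "wy": 0, "wz": 0}, {"dx": 0, "dy": 0, "dz": 0, "wx": 0, "wy": 0, "wz": 0}, {"dx": 0, "dy": 0, "dz": 0, "wx": 0, "wy": 0, "wz": 0}, {"dx": 0, "dy": 0, "dz": 0, "wx": 0, "wy": 0, "wz": 0}, {"dx": 0, "dy": 0, "dz": 0, "wx": 0, "wy": 0, "wz": 0}, {"dx": 0, "dy": 0, "dz": 0, "wx": 0, "wy": 0, "wz": 0}, {"dx": 0, "dy": 0, "dz": 0, "wx": 0, "wy": 0, "wz": 0}, {"dx": 0, "dy": 0, "dz": 0, "wx": 0, "wy": 0, "wz": 0}])

```text
t: 8.6
tool_pos: [539.6, -106.7, 82.1]
tool_rot: [[0.995, -0.097, 0.0], [-0.097, -0.995, -0.0], [0.0, 0.0, -1.0]]
wrist_force: [-0.2, -0.3, 5.6]
opening: 0.0
```

arm_command(rows=[{"dx": 0, "dy": 0, "dz": -0.004, "wx": 0, "wy": 0, "wz": 0}, {"dx": 0, "dy": 0, "dz": -0.01, "wx": 0, "wy": 0, "wz": 0}, {"dx": 0, "dy": 0, "dz": -0.022, "wx": 0, "wy": 0, "wz": 0}, {"dx": 0, "dy": 0, "dz": -0.033, "wx": 0, "wy": 0, "wz": 0}, {"dx": 0, "dy": 0, "dz": -0.038, "wx": 0, "wy": 0, "wz": 0}, {"dx": 0, "dy": 0, "dz": -0.038, "wx": 0, "wy": 0, "wz": 0}])

```text
t: 9.35
tool_pos: [539.8, -106.8, 120.5]
tool_rot: [[0.995, -0.097, 0.001], [-0.097, -0.995, -0.0], [0.001, 0.0, -1.0]]
wrist_force: [-0.7, -0.2, 0.4]
opening: 0.005
```

The padlock was held at about 6 N for around 2 s and then released. Next I move to red and look before pressing.

arm_command(rows=[{"dx": 0, "dy": 0.03, "dz": 0, "wx": 0, "wy": 0, "wz": 0}, {"dx": 0.001, "dy": 0.07, "dz": 0, "wx": 0, "wy": 0, "wz": 0}, {"dx": 0.001, "dy": 0.115, "dz": 0, "wx": 0, "wy": 0, "wz": 0}, {"dx": 0.002, "dy": 0.16, "dz": 0, "wx": 0, "wy": 0, "wz": 0}, {"dx": 0.002, "dy": 0.195, "dz": 0, "wx": 0, "wy": 0, "wz": 0}, {"dx": 0.002, "dy": 0.214, "dz": 0.008, "wx": 0, "wy": 0, "wz": 0}, {"dx": 0.002, "dy": 0.214, "dz": 0.02, "wx": 0, "wy": 0, "wz": 0}, {"dx": 0.002, "dy": 0.214, "dz": 0.02, "wx": 0, "wy": 0, "wz": 0}])

```text
t: 10.35
tool_pos: [520.1, -317.9, 97.9]
tool_rot: [[0.995, -0.096, -0.002], [-0.096, -0.995, 0.003], [-0.003, -0.002, -1.0]]
wrist_force: [-1.1, 0.4, 1.0]
opening: -0.0
```

```bash
python3 - <<'E'
from h import *
c=shot('wrist');cv2.imwrite('pics/w4.png',cv2.resize(c['image'][:,:,::-1],(768,576)))
s=observe();print(s['t'],s['tool_pos'],s['wrist_force'])
E
```

```text
10.4 [ 520.49914215 -318.14514434   98.91837932] [ 0.28879807  0.70553317 -0.34864169]
```

View pics/w4.png

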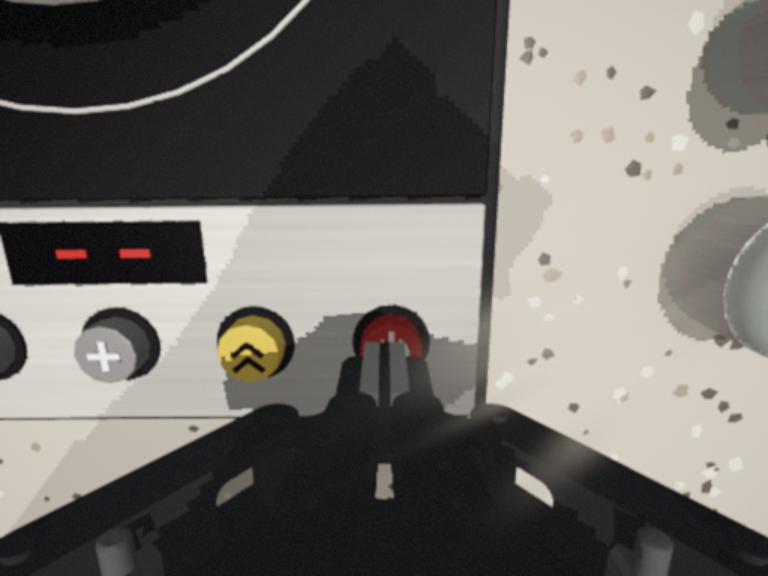

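The tip is over the red key, whose centre is at about (391,345) against the tip at 384, a 2–3 mm offset while the arm settles. Yellow at (252,349) is clear. Tap red: the 82.1 mm press depth is 18 mm below here.

arm_command(rows=[{"dx": 0, "dy": 0.001, "dz": 0.006, "wx": 0, "wy": 0, "wz": 0}, {"dx": 0, "dy": 0.001, "dz": 0.01, "wx": 0, "wy": 0, "wz": 0}, {"dx": 0, "dy": 0.001, "dz": 0.013, "wx": 0, "wy": 0, "wz": 0}, {"dx": 0, "dy": 0.001, "dz": 0.015, "wx": 0, "wy": 0, "wz": 0}, {"dx": 0, "dy": 0.001, "dz": 0.0165, "wx": 0, "wy": 0, "wz": 0}, {"dx": 0, "dy": 0.001, "dz": 0.0175, "wx": 0, "wy": 0, "wz": 0}, {"dx": 0, "dy": 0.001, "dz": 0.018, "wx": 0, "wy": 0, "wz": 0}, {"dx": 0, "dy": 0.001, "dz": 0.018, "wx": 0, "wy": 0, "wz": 0}])

```text
t: 11.4
tool_pos: [520.7, -320.7, 82.3]
tool_rot: [[0.995, -0.097, 0.0], [-0.097, -0.995, 0.0], [0.0, -0.0, -1.0]]
wrist_force: [-2.5, 3.0, 6.4]
opening: -0.003
```

arm_command(rows=[{"dx": 0, "dy": 0, "dz": 0.0003, "wx": 0, "wy": 0, "wz": 0}, {"dx": 0, "dy": 0, "dz": 0.0003, "wx": 0, "wy": 0, "wz": 0}, {"dx": 0, "dy": 0, "dz": -0.004, "wx": 0, "wy": 0, "wz": 0}, {"dx": 0, "dy": 0, "dz": -0.012, "wx": 0, "wy": 0, "wz": 0}, {"dx": 0, "dy": 0, "dz": -0.025, "wx": 0, "wy": 0, "wz": 0}, {"dx": 0, "dy": 0, "dz": -0.03, "wx": 0, "wy": 0, "wz": 0}, {"dx": 0, "dy": 0, "dz": -0.03, "wx": 0, "wy": 0, "wz": 0}])

```text
t: 12.28
tool_pos: [520.9, -321.3, 112.7]
tool_rot: [[0.995, -0.097, 0.001], [-0.097, -0.995, -0.001], [0.001, 0.001, -1.0]]
wrist_force: [-0.0, 0.8, -0.3]
opening: 0.0
```

arm_command(rows=[{"dx": 0, "dy": -0.02, "dz": 0, "wx": 0, "wy": 0, "wz": 0}, {"dx": 0, "dy": -0.04, "dz": 0, "wx": 0, "wy": 0, "wz": 0}, {"dx": 0, "dy": -0.05, "dz": 0, "wx": 0, "wy": 0, "wz": 0}, {"dx": 0, "dy": -0.054, "dz": 0, "wx": 0, "wy": 0, "wz": 0}, {"dx": 0, "dy": -0.054, "dz": 0.006, "wx": 0, "wy": 0, "wz": 0}, {"dx": 0, "dy": -0.054, "dz": 0.012, "wx": 0, "wy": 0, "wz": 0}, {"dx": 0, "dy": -0.054, "dz": 0.012, "wx": 0, "wy": 0, "wz": 0}])

```text
t: 13.15
tool_pos: [525.4, -267.2, 99.0]
tool_rot: [[0.995, -0.098, -0.001], [-0.098, -0.995, 0.001], [-0.001, -0.001, -1.0]]
wrist_force: [-0.7, 0.0, -0.5]
opening: -0.0
```

```bash
python3 - <<'E'
from h import *
c=shot('wrist');cv2.imwrite('pics/w5.png',cv2.resize(c['image'][:,:,::-1],(768,576)))
s=observe();print(s['t'],s['tool_pos'],s['wrist_force'])
E
```

```text
13.2 [ 525.5439353  -267.30008549   99.43287691] [-0.39889737  0.28737193  0.13749188]
```

View pics/w5.png

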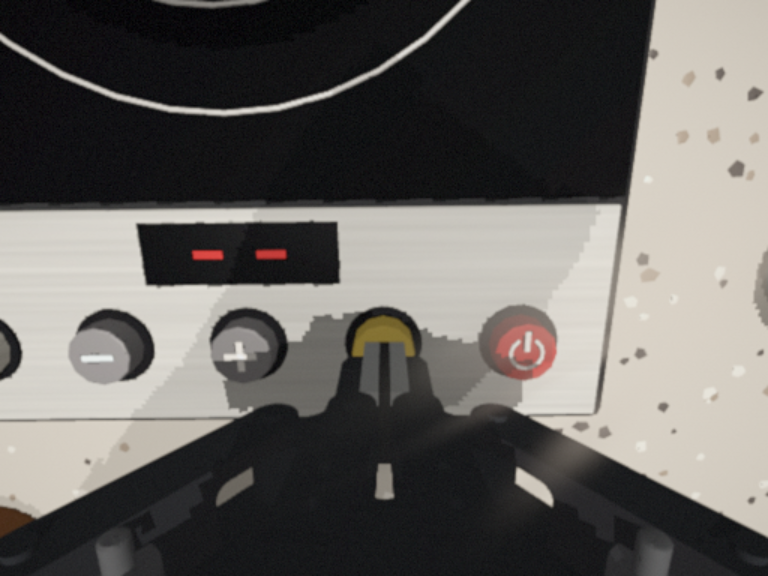

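The tip is centred on yellow at (384,345). Red (525,349) and plus (240,352) are up and clear. Tap yellow.

arm_command(rows=[{"dx": 0, "dy": 0, "dz": 0.006, "wx": 0, "wy": 0, "wz": 0}, {"dx": 0, "dy": 0, "dz": 0.01, "wx": 0, "wy": 0, "wz": 0}, {"dx": 0, "dy": 0, "dz": 0.013, "wx": 0, "wy": 0, "wz": 0}, {"dx": 0, "dy": 0, "dz": 0.015, "wx": 0, "wy": 0, "wz": 0}, {"dx": 0, "dy": 0, "dz": 0.0165, "wx": 0, "wy": 0, "wz": 0}, {"dx": 0, "dy": 0, "dz": 0.0175, "wx": 0, "wy": 0, "wz": 0}, {"dx": 0, "dy": 0, "dz": 0.018, "wx": 0, "wy": 0, "wz": 0}, {"dx": 0, "dy": 0, "dz": 0.018, "wx": 0, "wy": 0, "wz": 0}])

```text
t: 14.2
tool_pos: [525.8, -267.1, 82.3]
tool_rot: [[0.995, -0.097, -0.0], [-0.097, -0.995, -0.0], [-0.0, 0.0, -1.0]]
wrist_force: [-3.8, 2.2, 5.4]
opening: 0.004
```

arm_command(rows=[{"dx": 0, "dy": 0, "dz": 0.0003, "wx": 0, "wy": 0, "wz": 0}, {"dx": 0, "dy": 0, "dz": 0.0003, "wx": 0, "wy": 0, "wz": 0}])

```text
t: 14.45
tool_pos: [525.8, -267.1, 82.0]
tool_rot: [[0.995, -0.097, -0.0], [-0.097, -0.995, -0.0], [-0.0, 0.0, -1.0]]
wrist_force: [-3.9, 2.0, 6.1]
opening: 0.002
```

arm_command(rows=[{"dx": 0, "dy": 0, "dz": -0.004, "wx": 0, "wy": 0, "wz": 0}, {"dx": 0, "dy": 0, "dz": -0.012, "wx": 0, "wy": 0, "wz": 0}, {"dx": 0, "dy": 0, "dz": -0.03, "wx": 0, "wy": 0, "wz": 0}, {"dx": -0.01, "dy": 0, "dz": -0.06, "wx": 0, "wy": 0, "wz": 0}, {"dx": -0.025, "dy": 0, "dz": -0.1, "wx": 0, "wy": 0, "wz": 0}, {"dx": -0.03, "dy": 0, "dz": -0.14, "wx": 0, "wy": 0, "wz": 0}, {"dx": -0.03, "dy": 0, "dz": -0.16, "wx": 0, "wy": 0, "wz": 0}, {"dx": -0.03, "dy": 0, "dz": -0.16, "wx": 0, "wy": 0, "wz": 0}])

```text
t: 15.45
tool_pos: [496.8, -265.0, 244.5]
tool_rot: [[0.995, -0.097, 0.003], [-0.097, -0.995, -0.003], [0.004, 0.003, -1.0]]
wrist_force: [0.9, -0.1, -0.2]
opening: 0.004
```

```bash
python3 - <<'E'
from h import *
for _ in range(5):c=shot('wrist')
b=shot('top')
cv2.imwrite('pics/f.png',np.vstack([c['image'],b['image']])[:,:,::-1][:, :, :] if 0 else cv2.resize(np.hstack([c['image'],b['image']])[:,:,::-1],(800,300)))
s=observe();print(s['t'],s['tool_pos'],s['wrist_force'])
hsv=cv2.cvtColor(c['image'],cv2.COLOR_RGB2HSV)
for n,m in dict(y=(abs(hsv[...,0].astype(int)-26)<8)&(hsv[...,1]>110),r=((hsv[...,0]<6)|(hsv[...,0]>174))&(hsv[...,1]>140)).items():
    m=m.astype(np.uint8);m[:115]=0;m[170:]=0;m[:,430:]=0
    k,l,st,ce=cv2.connectedComponentsWithStats(m);j=1+st[1:,4].argmax();print(n,st[j],ce[j],onz(c,*ce[j],69).round(1))
E
```

```text
15.75 [ 495.6664861  -263.87150235  240.52722867] [0.53197815 1.28766286 0.48072638]
y [244 136  25  25 485] [256.0556701  148.07010309] [ 524.8 -265.8   69. ]
r [298 136  25  25 294] [309.17346939 147.40816327] [ 520.3 -318.5   69. ]
```

View pics/f.png

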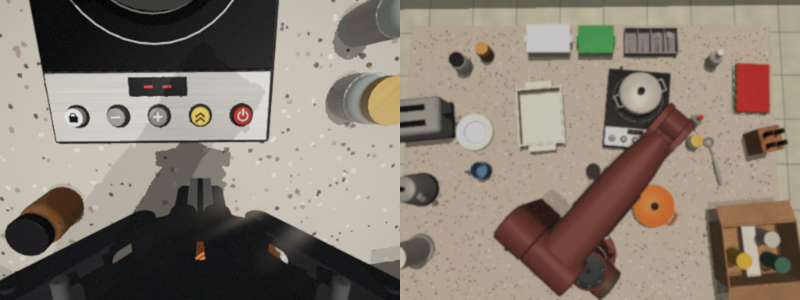

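All five keys are up and nothing else has moved. The keys sit within 2 mm of where they were before, and the gripper is clear. Handing in.

```bash
python3 -c "
from rig import robot
print(robot.close_job())"
```

```text
the job is handed in; nothing more can be done
None
```

I pressed the three keys in order with the closed fingertips and handed the job in at about 16 s of the 51 s allowed. The hand-in reports no verdict, and I can't read key travel directly, so the presses below are judged from wrist force and fingertip depth.

| Key | Press | Force | Travel |
|---|---|---|---|
| White padlock | held about 2 s at full depth, after about 2 s slightly shallower | 5.6–6.7 N (4.4–5.9 N before) | about 4 mm (3 mm before) |
| Red on/off | tapped | 6.4 N | about 4 mm |
| Yellow boost | tapped | 5.4–6.1 N | about 4 mm |

**Padlock hold:** the first readings were too close to the 4.5 N threshold, so I pressed 1 mm deeper and held again before letting go.

**Last checks:** in the final pictures the five keys look up, and the yellow and red keys measured within 2 mm of their earlier positions. The pan and bystanders look unmoved to the eye, and the gripper ended clear of everything at about 240 mm height.

**What disagreed:**
- The wrist view put the key spacing at 52 mm instead of 54, and key positions differed by up to about 5 mm between views. I aimed between them, and close-ups showed the tip within 3 mm of each key.
- Sideways force reached about 4 N on the red and yellow presses.
- The hob's display still showed "- -" at the end. I don't know whether it is meant to change.
- The first move call was refused for incomplete rows, and nothing moved.

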